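Open the boot-wax jar in the brace

TASK

Carry the square boot-wax jar, cap still screwed on, over to the green brace and seat it upright, fully down in the square well so that it cannot turn. Then unscrew the tight black cap counter-clockwise until its threads let go, lift it straight off and finish while still holding it level, about two centimetres above the open mouth, with the jar left seated in the brace. Leave the other things on the table where they are.

Things in the scene. Friction and masses are not known exactly. Their poses are not given: they have to be found in the camera images.
- jar_center (a point): Loose amber-brown glass jar of wax, about 0.35 kg: square body 62 x 62 x 60 mm high, standing upright, with a round neck. This point is the centre of the square body, 30 mm above the underside; x and y along the sides of the square, z up. The jar can be lifted and carried by its screwed-on cap (grip 20 to 40 N).
- cap_center (a point): Loose round black ribbed cap, 56 mm across, 24 mm high, 40 g, orange stroke on top. Point at its centre half-way up, z up. Screwed on, it lies 52 mm above jar_center, lower edge 10 mm above the square body. Stiff to turn (0.3 to 0.5 N m), does not rise while turning. Until the threads let go, lifting it lifts the jar.
- jar_mouth (a point): Centre of the jar's mouth, 90 mm above its underside (60 mm above jar_center), under the cap. Three lug threads hold the cap: they let go after about 45 degrees of counter-clockwise turn (seen from above) relative to the jar; a hard stop ends the turn at 85 degrees. A free cap pops up about 2 mm and lifts straight off; its cavity is 20 mm deep.
- brace_seat (a point): Centre of the floor of the green brace, a fixed block 110 x 110 x 38 mm with a square well 67 mm wide, flared at the mouth by 8 mm a side above 28 mm. This floor is 6 mm above the table; x and y along the sides of the well. A jar stands in it with 2.5 mm play on each side, in any of four quarter turns, and can turn about 5 degrees either way before the walls stop it.
- brush: Bystander: red boot brush, 230 x 52 x 40 mm, origin under its centre.
- scraper: Bystander: steel spoon-shaped scraper lying flat, about 200 mm long.
- tin: Bystander: flat metal tin, 70 mm across, 28 mm high, origin under its centre.
- mug: Bystander: blue mug, 76 mm across, 85 mm high, origin under its centre.
Mind the look-alikes: they are no part of the job. What is meant by the part that bears cap_center is not blue, brown or purple, and is the smaller of those in its own colour.

How it is judged:
On the way, in this order (a step that is already met when the one before it is completed fails the run):
1. the jar is seated in the brace, upright, with its cap still screwed on (horizontal distance between jar_center and brace_seat below 0.006 m and z of jar_center in the frame of brace_seat below 0.034 m and angle between jar_center's own z axis and vertical below 0.06 rad and z of cap_center in the frame of jar_center below 0.056 m and angle between the x axis of cap_center and the x axis of jar_center, either way round below 0.35 rad), for 0.2 s.
2. the cap has been turned until the threads are about to let go or have let go, the jar seated in the brace (horizontal distance between jar_center and brace_seat below 0.006 m and z of jar_center in the frame of brace_seat below 0.034 m and angle between jar_center's own z axis and vertical below 0.06 rad and angle between the x axis of cap_center and the x axis of jar_center, either way round above 0.6 rad and z of cap_center in the frame of jar_center below 0.075 m), for 0.02 s.
At the end, for the whole second after the job is handed in: The jar stands seated in the brace (centred within 6 mm, down within 4 mm, upright), touched neither by cap nor fingers; the fingers hold the cap still and level (within 0.2 rad), over the mouth within 20 mm sideways, its lower edge between 2 and 45 mm above the mouth (horizontal distance between jar_center and brace_seat below 0.006 m and z of jar_center in the frame of brace_seat below 0.034 m and angle between jar_center's own z axis and vertical below 0.06 rad and contact force between the fingers and cap above 1 N and contact force between each of cap, the fingers and jar below 0.1 N and z of cap_center in the frame of jar_center between 0.074 and 0.117 m and horizontal distance between cap_center and jar_center below 0.02 m and angle between cap_center's own z axis and vertical below 0.2 rad and linear speed of cap below 0.03 m/s); the arm keeps its last pose, push and grip.
It fails at once if a bystander is moved by more than 20 mm (distance of any of brush, scraper, tin, mug from where it was at the start of the episode above 0.02 m).
It fails at once if the jar is tipped over (angle between jar_center's own z axis and vertical above 0.7 rad).
It also fails if it takes over 54 s, if anything falls off the work surface, if the arm or the gripper's body presses on something with over 40 N, if the wrist force passes 120 N, or if a joint passes its speed limit or range.

ROBOT

A 6-joint arm with a two-finger parallel gripper is mounted at the origin on the work surface. World frame = base frame: x ahead of the robot, y to its left, z up, the work surface at z = 0. Lengths are in m, angles in rad, forces in N, time in s.
With the tool pointing down it reaches from about 0.325 to 0.925 m from the base axis. Payload 3.1 kg.
Tool frame: the origin (TCP) lies midway between the tips of the shut fingers; the grasp point (between the pads) lies 19 mm behind it; z points along the fingers, y is the line along which they close (so a half turn about z gives the same grasp; the last joint's range is limited). The gripper opens to 85 mm and grips with 20 to 120 N. Pads are 22 mm wide; open, the fingers measure 114 mm over their backs; the gripper's body (76 mm by 85 mm) begins 54 mm behind the grasp point. The pads swing forward as they close: fully open they stand 13 mm farther back than shut.
Start: joints at [1.204, 0.217, 1.613, -0, 1.311, -0.112], TCP at [0.158, 0.605, 0.231] pointing down, gripper open.
Joint ranges: [-2.75, 2.75], [-0.78, 2.1], [0.31, 2.55], [-1.13, 4.27], [0.13, 2.63], [-2.58, 2.58]. Speed limits (rad/s): [2.79, 2.79, 3.14, 3.14, 3.14, 3.14].

INTERFACE

Orientations are given as a rotation vector (axis times angle).
In Python, from workcell import state, camera, camera_model, manip gives the robot as it stands.
- The arm moves only by the tool servo_tool, never from a script. Its argument "targets" is text: rows parted by semicolons, each of 7 numbers parted by spaces: the shift along the tool's x, y, z in mm, then the turn, a rotation vector about the tool's x, y, z in degrees, then the gripper command: -1 is shut, 1 is fully open, values between are in proportion. In form: x y z wx wy wz hand; .... A call has 1 to 10 rows; each row is the pose to reach, as a shift and turn from the pose commanded when the call began, along the tool's axes at that moment; what a row does not reach only later rows make up. A row lasts 1/8 s, in which the tool goes at most 62.5 mm and 10.7 degrees, less where a joint would pass 70% of its speed; a pose out of reach is approached as far as the arm can. A call with a gripper value outside its range is refused whole. The fingers move at their own pace and stop on an object; the grip force is fixed at half the most. Time passes only in rows, so rows that repeat a pose let the fingers close. It gives the time, the measured TCP pose, the force, the opening and the grip force at its end, in the units of the state.
- state(): the state, without advancing time (a new reading comes with each control period).
- camera(name): name is "side" or "top" or "wrist"; returns the picture (384x512x3 uint8, red, green, blue); there is no depth.
- camera_model(name): a dict with "fx", "fy", "cx", "cy" (pixels), "rvec" (rotation vector, rad) and "tvec" (3), from world to camera coordinates, as OpenCV has them. Camera axes: x right, y down, z forward; pixel columns grow to the right and rows downward; lengths in m; the calibration is good to about 2 mm. A picture is of the moment at which its call begins: read the wrist's pose just before it. camera_model takes no time and is no camera call; for the wrist camera it gives the pose at the moment of the call.
- manip.sign_off(): hands the job in; it is judged then, once.
The state is a dict: "time_s": time; "joint_positions": joint angles; "qvel": joint speeds; "joint_efforts": joint torques, N m; "tool_pos": TCP position; "tcp_rot": TCP orientation; "wrist_force": force on the tool from outside, world axes, zero at the start; "torque": the same for the moment, N m; "finger_gap": opening from 0.0 (shut) to 1.0 (fully open); "gripper_force": force on a finger pad.
Only numpy, scipy, OpenCV 4.12 (cv2) and the standard library are available. Lean on these libraries where they do the work, as an engineer would, in place of code of your own. Each camera call takes 0.05 s, during which the arm holds its last target. There are 200 camera calls.

## Working session

There is one attempt and no reset: what is moved stays moved. The work goes in short steps, Python scripts to look and compute and a tool call to move; the robot and the scene stay as the last step left them, time stands still between calls to the robot, and variables do not carry over. Pictures are saved under pics/ and viewed, at most 10 in all, crops included, and the job is handed in when it is done.

Besides the shell and the picture viewer there is one more tool, called after "Request:" as name(argument=value, ...) on one line, values as JSON. servo_tool: Moves the arm, as the interface text tells. Its arguments: {"type":"object","properties":{"targets":{"type":"string"}},"required":["targets"]}

```bash
mkdir -p pics
cat > h.py <<'E'
import numpy as np, cv2
from workcell import state, camera, camera_model, manip
from scipy.spatial.transform import Rotation as R
def model(n):
    m=camera_model(n); return {k:(np.array(v).tolist() if not np.isscalar(v) else v) for k,v in m.items()}
def ray(m,u,v,z):
    Rm=R.from_rotvec(m["rvec"]).as_matrix(); t=np.array(m["tvec"])
    d=Rm.T@np.array([(u-m["cx"])/m["fx"],(v-m["cy"])/m["fy"],1]); o=-Rm.T@t
    return o+d*(z-o[2])/d[2]
def proj(m,p):
    K=np.array([[m["fx"],0,m["cx"]],[0,m["fy"],m["cy"]],[0,0,1]])
    return cv2.projectPoints(np.array(p,float).reshape(-1,3),np.array(m["rvec"]),np.array(m["tvec"]),K,None)[0][:,0]
def tool(p):
    s=state(); return R.from_rotvec(s["tcp_rot"]).inv().apply(np.array(p)-s["tool_pos"])*1000
def save(n,f,crop=None,k=1):
    im=camera(n)[:,:,::-1]
    cv2.imwrite(f.replace('.png','_raw.png'),im)
    if crop: a,b,c,d=crop; im=im[b:d,a:c]
    cv2.imwrite(f,cv2.resize(im,None,fx=k,fy=k,interpolation=cv2.INTER_CUBIC))
E
python3 - <<'E'
from h import *
import json
for n in("top","side"):
    save(n,f"pics/{n}1.png",k=1.5); print(n,model(n))
s=state();print(s["time_s"],s["tool_pos"],s["tcp_rot"],s["finger_gap"],R.from_rotvec(s["tcp_rot"]).as_matrix().round(3))
E
```

```text
top {'fx': 470.5689166945515, 'fy': 470.5689166945515, 'cx': 259.6348800865034, 'cy': 195.97262638756848, 'rvec': [2.157228652753483, -2.1939278153490083, 0.10955520870609012], 'tvec': [0.010716571209047275, 0.6074251058513324, 1.4447100306893024]}
side {'fx': 471.2892759281377, 'fy': 471.2892759281377, 'cx': 251.7368851889038, 'cy': 192.45667807119239, 'rvec': [0.19590290672730654, -2.799588292166612, 1.25906839561563], 'tvec': [0.5729442204504558, 0.09730972006032153, 1.6017289785482363]}
0.1 [0.1572442  0.60412007 0.23006657] [-0.39909399 -3.11564047  0.00337069] 1.0033511048608956 [[-0.968  0.252 -0.001]
 [ 0.252  0.968 -0.002]
 [ 0.    -0.002 -1.   ]]
```

View pics/top1.png

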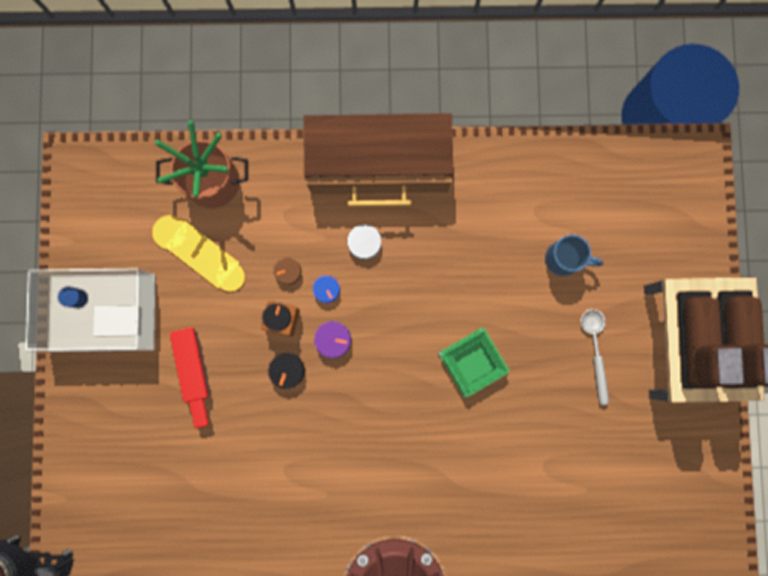

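View pics/side1.png

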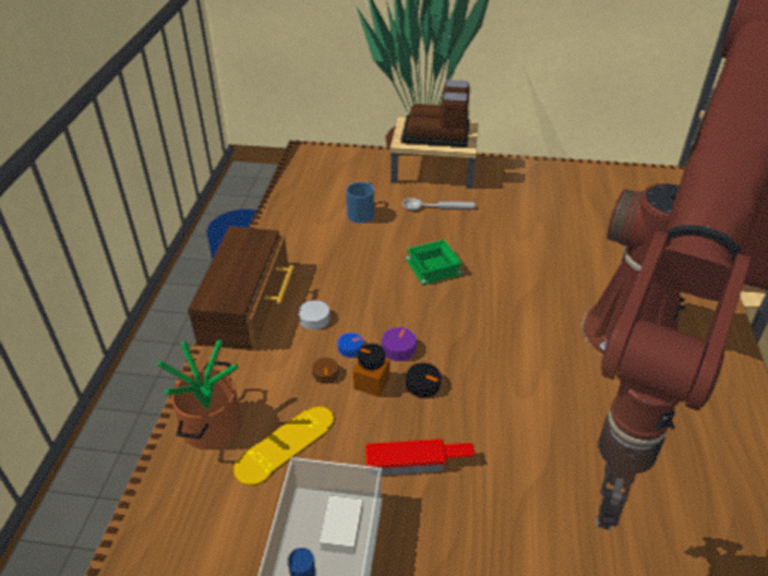

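The top view shows the jar with its small black cap at about (277,317) and an orange stroke. The brace is at (474,363). A larger black decoy cap sits at (286,371), with blue, purple and brown caps around the jar. Next I'll enlarge the crops to measure.

Run:
```python
import cv2,numpy as np
im=cv2.imread('pics/top1_raw.png')
a=cv2.resize(im[190:240,165:215],None,fx=8,fy=8,interpolation=cv2.INTER_CUBIC)
b=cv2.resize(im[215:270,289:344],(400,400),interpolation=cv2.INTER_CUBIC)
cv2.imwrite('pics/crop1.png',np.hstack([a,b]))
```

```text
(no output)
```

View pics/crop1.png

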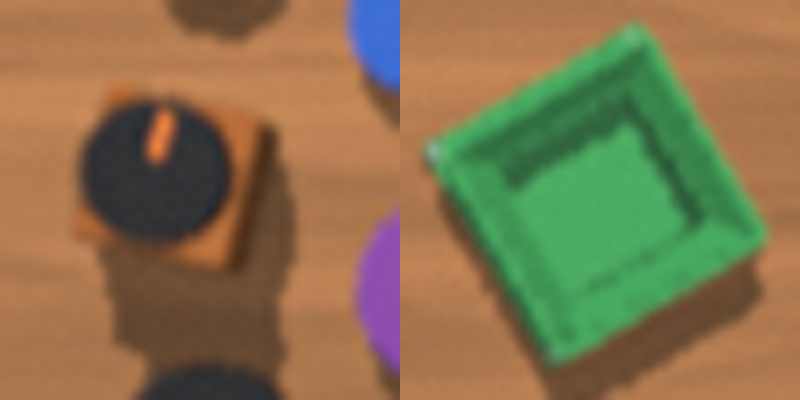

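Run:
```python
from h import *
m=model("top")
A=lambda x,y:((x+.5)/8-.5+165,(y+.5)/8-.5+190)
s=400/55
B=lambda x,y:((x-400+.5)/s-.5+289,(y+.5)/s-.5+215)
ang=lambda d:np.degrees(np.arctan2(d[1],d[0]))
print("cap",ray(m,*A(155,171),.082), "stroke ang",ang(ray(m,*A(166,112),.094)-ray(m,*A(155,160),.094)))
q=[ray(m,*A(*c),.06) for c in((108,88),(272,120),(235,270),(75,235))]
print("jar",np.mean(q,0),[(ang(q[(i+1)%4]-q[i])%90,np.linalg.norm(q[(i+1)%4]-q[i])) for i in range(4)])
q=[ray(m,*B(*c),.038) for c in((637,25),(768,240),(553,362),(432,150))]
print("brace",np.mean(q,0),[(ang(q[(i+1)%4]-q[i])%90,np.linalg.norm(q[(i+1)%4]-q[i])) for i in range(4)])
print("big black",ray(m,286/1.5,371/1.5,.03),"purple",ray(m,222,227,.03),"blue",ray(m,217.5,193,.03))
# side check of brace/cap
ms=model("side"); print("side proj cap",proj(ms,ray(m,*A(155,171),.082))*1.5,"brace",proj(ms,np.array(q))*1.5)
```

```text
cap [0.56106603 0.22912735 0.082     ] stroke ang -13.02396403910266
jar [0.55968394 0.22586376 0.06      ] [(np.float64(77.98936903936404), np.float64(0.06400383836045558)), (np.float64(75.87497257045874), np.float64(0.058810201383634055)), (np.float64(76.7289997028907), np.float64(0.06251974733894627)), (np.float64(77.3199845882162), np.float64(0.057398904786737266))]
brace [ 0.46355469 -0.17010885  0.038     ] [(np.float64(29.873242140929364), np.float64(0.10612701375590876)), (np.float64(28.203734010061524), np.float64(0.10501172285597618)), (np.float64(28.539128557358115), np.float64(0.10251740025655386)), (np.float64(30.1960566344954), np.float64(0.10258190561888066))]
big black [0.45133473 0.21658799 0.03      ] purple [0.51249645 0.11908703 0.03      ] blue [0.61893788 0.13214695 0.03      ]
side proj cap [[369.90943957 355.72180074]] brace [[405.5567756  247.73078143]
 [443.73557347 237.98620707]
 [461.23274319 262.45746159]
 [422.65716651 272.07958789]]
```

Request:
servo_tool(targets="-49 -26 4 0 0 0 1; -97 -52 8 0 0 0 1; -146 -79 12 0 0 0 1; -194 -105 16 0 0 0 1; -243 -131 20 0 0 -1 1; -292 -157 24 0 0 -1 1; -340 -183 28 0 0 -1 1; -389 -210 32 0 0 -1.6 1; -437 -236 36 0 0 -1.6 1; -486 -262 40 0 0 -1.6 1")

```text
time_s: 1.35
tool_pos: [0.5625, 0.2273, 0.1906]
tcp_rot: [-0.356, -3.121, 0.0]
wrist_force: [0.6, -0.1, 0.7]
finger_gap: 1.002
gripper_force: 0.0
```

Request:
servo_tool(targets="0 0 0 0 0 0 1; 0 0 0 0 0 0 1; 0 0 0 0 0 0 1")

```text
time_s: 1.72
tool_pos: [0.5607, 0.2298, 0.1911]
tcp_rot: [-0.353, -3.121, -0.0]
wrist_force: [-1.1, -0.6, 0.3]
finger_gap: 1.001
gripper_force: 0.0
```

Run:
```python
from h import *
s=state();print(s["time_s"],s["tool_pos"],s["tcp_rot"])
m=model("wrist");print(m)
save("wrist","pics/w1.png",k=1.5)
print("cap",proj(m,[.561,.229,.094])*1.5, "tool",tool([.561,.229,.06]))
```

```text
1.725 [0.56066642 0.2297858  0.19107081] [-3.53034528e-01 -3.12080600e+00 -1.59581173e-05]
{'fx': 329.3098109376904, 'fy': 329.3098109376904, 'cx': 256.45226577046253, 'cy': 194.0716601748593, 'rvec': [-2.2811372576003883, -1.8190242313433995, -0.25170066780792577], 'tvec': [-0.34864106039426906, -0.5006732061245902, 0.2058964036141794]}
cap [[383.70830449 295.41495722]] tool [ -0.53678197  -0.84055589 131.24167103]
```

View pics/w1.png

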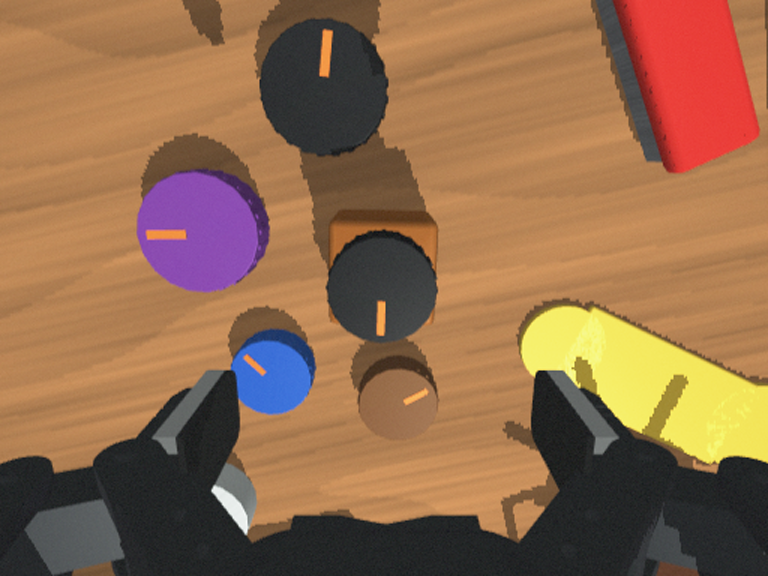

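The wrist view shows the cap top centred at about (382,289), with its stroke aligned to the jar side. The finger pads straddle it at x of about 385.

Run:
```python
from h import *
m=model("wrist")
p=ray(m,382/1.5-.2,289/1.5-.2,.094);print(p,tool(p)); 
a=ray(m,380.5/1.5,335/1.5,.094)-ray(m,381/1.5,302/1.5,.094);print(np.degrees(np.arctan2(a[1],a[0])))
a=ray(m,330/1.5,213/1.5,.06);b=ray(m,437/1.5,213/1.5,.06);print(a,b,np.degrees(np.arctan2(*(b-a)[[1,0]])))
s=state();print(R.from_rotvec(s["tcp_rot"]).as_matrix().round(3))
```

```text
[0.55748653 0.22890356 0.094     ] [ 2.88248586 -1.71814153 97.24325649]
-13.781731434061353
[0.51801987 0.20853121 0.06      ] [0.53114436 0.26609867 0.06      ] 77.15696116106487
[[-0.975  0.223 -0.   ]
 [ 0.223  0.975  0.   ]
 [ 0.     0.    -1.   ]]
```

Request:
servo_tool(targets="1 -1 25 0 0 0 1; 1 -1 50 0 0 0 1; 1 -1 75 0 0 0 1; 1 -1 100 0 0 0 1; 1 -1 120 0 0 0 1; 1 -1 129 0 0 0 1; 1 -1 129 0 0 0 1; 1 -1 129 0 0 0 1")

```text
time_s: 2.78
tool_pos: [0.5615, 0.2284, 0.0634]
tcp_rot: [0.355, 3.12, 0.001]
wrist_force: [-0.6, 0.4, 0.6]
finger_gap: 0.999
gripper_force: 0.0
```

Request:
servo_tool(targets="0 0 0 0 0 0 0.3; 0 0 0 0 0 0 0; 0 0 0 0 0 0 -1; 0 0 0 0 0 0 -1; 0 0 0 0 0 0 -1; 0 0 0 0 0 0 -1; 0 0 0 0 0 0 -1; 0 0 0 0 0 0 -1")

```text
time_s: 3.78
tool_pos: [0.5613, 0.2279, 0.0637]
tcp_rot: [0.355, 3.12, 0.0]
wrist_force: [-2.5, -1.7, 5.9]
finger_gap: 0.642
gripper_force: 63.0
```

Request:
servo_tool(targets="0 0 -8 0 0 0 -1; 0 0 -20 0 0 0 -1; 0 0 -40 0 0 0 -1; 0 0 -60 0 0 0 -1; 0 0 -80 0 0 0 -1; 0 0 -95 0 0 0 -1; 0 0 -100 0 0 0 -1; 0 0 -100 0 0 0 -1")

```text
time_s: 4.78
tool_pos: [0.5606, 0.2281, 0.1625]
tcp_rot: [0.356, 3.121, 0.0]
wrist_force: [-0.7, -0.0, -4.6]
finger_gap: 0.647
gripper_force: 64.1
```

Run:
```python
from h import *
s=state();print(s["time_s"],s["tool_pos"],s["wrist_force"],s["finger_gap"],tool([.4636,-.1701,.16]))
```

```text
4.775 [0.56058521 0.22806642 0.16249777] [-0.72613042 -0.03201534 -4.55434527] 0.6465007302077016 [   4.94518127 -409.77850389    2.44773182]
```

Jar lifted (4.6 N). Now carrying it to above the brace while turning it 48° clockwise.

Request:
servo_tool(targets="0 -15 0 0 0 2 -1; 0 -45 0 0 0 6 -1; 1 -85 0 0 0 11 -1; 1 -130 0 0 0 17 -1; 2 -175 0 0 0 23 -1; 3 -220 0 0 0 29 -1; 4 -265 0 0 0 34 -1; 4 -310 0 0 0 39 -1; 5 -350 0 0 0 44 -1; 5 -380 0 0 0 47 -1")

```text
time_s: 6.02
tool_pos: [0.4682, -0.1429, 0.1613]
tcp_rot: [-1.576, -2.715, 0.001]
wrist_force: [0.5, -0.2, -4.2]
finger_gap: 0.645
gripper_force: 64.3
```

Run:
```python
from h import *
s=state();print(s["time_s"],s["tool_pos"],tool([.4636,-.1701,.16]),R.from_rotvec(s["tcp_rot"]).as_matrix().round(3))
```

```text
6.025 [ 0.46823745 -0.14292823  0.16131434] [-21.29671234 -17.50001934   1.31836629] [[-0.496  0.868 -0.002]
 [ 0.868  0.496  0.   ]
 [ 0.001 -0.002 -1.   ]]
```

Request:
servo_tool(targets="-7 -6 0 0 0 0.5 -1; -15 -12 0 0 0 0.9 -1; -21 -17.5 0 0 0 0.9 -1; -21 -17.5 0 0 0 0.9 -1; -21 -17.5 0 0 0 0.9 -1; -21 -17.5 0 0 0 0.9 -1")

```text
time_s: 6.78
tool_pos: [0.4657, -0.1675, 0.1623]
tcp_rot: [-1.591, -2.709, -0.0]
wrist_force: [-1.1, 0.1, -3.2]
finger_gap: 0.643
gripper_force: 64.4
```

Run:
```python
from h import *
s=state();print(s["time_s"],s["tool_pos"])
print(model("wrist"))
save("wrist","pics/w2.png",k=1.5)
save("side","pics/s2.png",(220,100,380,220),5)
```

```text
6.775 [ 0.4656885  -0.16752036  0.1622741 ]
{'fx': 329.3098109376904, 'fy': 329.3098109376904, 'cx': 256.45226577046253, 'cy': 194.0716601748593, 'rvec': [-2.782088623444232, -0.724768972677805, -0.10025083391001269], 'tvec': [-0.3242779894611982, -0.37585412989559996, 0.21122483783418244]}
```

View pics/w2.png

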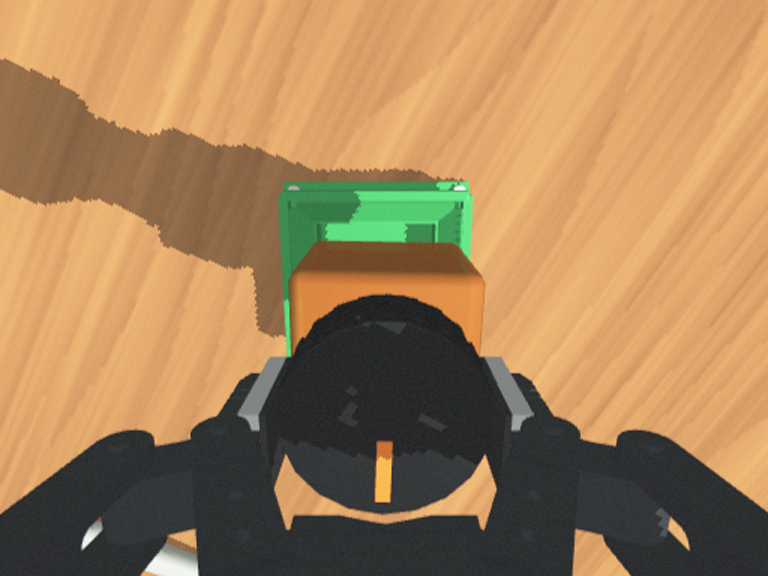

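View pics/s2.png

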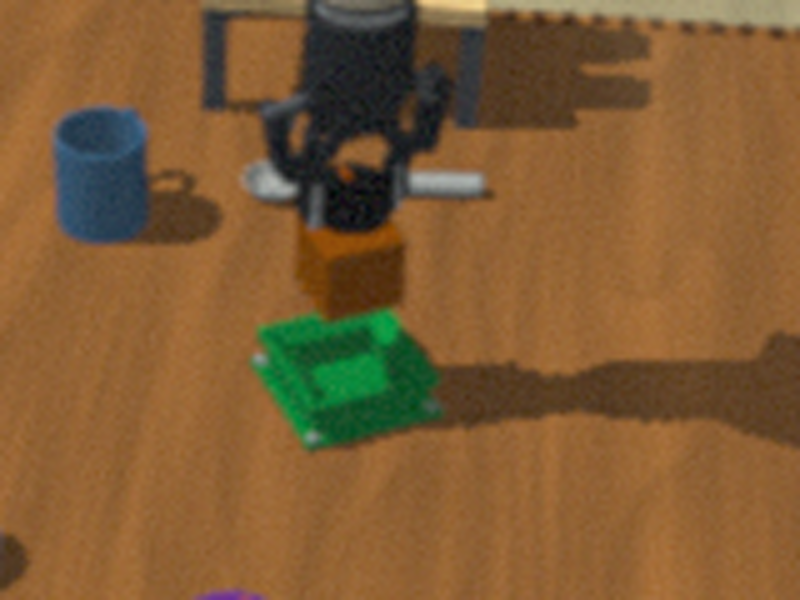

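The wrist view shows the jar square with the brace. The brace's near top edge runs (278,193) to (472,193), and the jar's lower front edge runs about (318,242) to (459,242). I'll work out the remaining shift in tool axes.

Run:
```python
from h import *
m=model("wrist"); s=state()
w=lambda x,y,z: tool(ray(m,(x+.5)/1.5-.5,(y+.5)/1.5-.5,z)).round(1)
print("brace near edge",w(278,193,.038),w(472,193,.038))
print("brace low edge",w(285,182,.0),w(469,182,.0))
print("well floor edge",w(327,224,.006),w(436,224,.006))
print("jar low edge",w(318,242,.0988),w(459,242,.0988))
print("jar top edge",w(290,283,.1588),w(485,283,.1588))
print("cap",w(384,418,.1928))
# side picture reprojection: well floor & jar bottom corner predicted
ms=model("side"); P=lambda p:((proj(ms,p)+.5-[220,100])*5-.5).round(0).tolist()
Rt=R.from_rotvec(s["tcp_rot"]).as_matrix(); c=[.4636,-.1701]
f=lambda c,z,h:[[*(np.array(c)+h*a*Rt[:2,0]+h*b*Rt[:2,1]),z] for a,b in((1,1),(1,-1),(-1,-1),(-1,1))]
print("brace top",P(f(c,.038,.055)));print("jar bottom",P(f(s["tool_pos"][:2],.0988,.031)));print("jar top",P(f(s["tool_pos"][:2],.1588,.031)))
```

```text
brace near edge [ 48.  -57.4 124.3] [ 48.1  45.8 124.3]
brace low edge [ 51.5 -60.9 162.3] [ 51.6  50.3 162.3]
well floor edge [ 27.  -35.6 156.3] [ 27.1  30.4 156.3]
jar low edge [ 32.4 -28.8  63.5] [32.4 30.7 63.5]
jar top edge [ 30.3 -29.6   3.5] [30.3 30.1  3.5]
cap [  3.7  -0.8 -30.5]
brace top [[308.0, 413.0], [445.0, 378.0], [382.0, 293.0], [250.0, 325.0]]
jar bottom [[325.0, 322.0], [404.0, 303.0], [368.0, 255.0], [291.0, 273.0]]
jar top [[328.0, 254.0], [409.0, 235.0], [372.0, 188.0], [293.0, 206.0]]
```

Request:
servo_tool(targets="-3.5 -5 10 0 0 0 -1; -3.5 -5 25 0 0 0 -1; -3.5 -5 40 0 0 0 -1; -3.5 -5 50 0 0 0 -1; -3.5 -5 55 0 0 0 -1; -3.5 -5 55 0 0 0 -1; -3.5 -5 55 0 0 0 -1")

```text
time_s: 7.75
tool_pos: [0.4635, -0.1738, 0.1079]
tcp_rot: [1.591, 2.707, 0.0]
wrist_force: [-0.8, 0.0, -3.0]
finger_gap: 0.643
gripper_force: 64.4
```

Run:
```python
from h import *
s=state();print(s["time_s"],s["tool_pos"],tool([.4636,-.1701,.16]))
save("wrist","pics/w3.png",(150,90,350,240),4)
```

```text
7.75 [ 0.46348086 -0.17377792  0.1078739 ] [  3.09807449   1.92754298 -52.12828703]
```

View pics/w3.png

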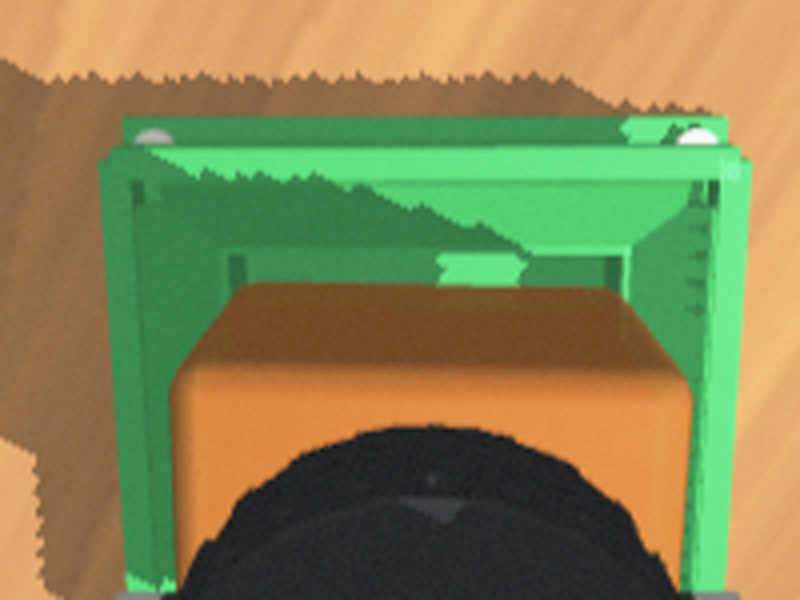

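The wrist crop shows the well edge at about (230,247) to (628,247), the brace top edge at (100,160) to (750,160), and the jar's lower front edge at (240,285) to (622,285).

Run:
```python
from h import *
m=model("wrist"); s=state()
w=lambda x,y,z: tool(ray(m,(x+.5)/4-.5+150,(y+.5)/4-.5+90,z)).round(1)
b=s["tool_pos"][2]-.0635
for n,z,a,c,y in(("outer",.038,100,750,158),("bottom",0,125,728,117),("mouth",.038,133,718,180),("flarelow .028",.028,230,628,247),("same .006",.006,230,628,247),("jarlow",b,240,622,285),("jartop",b+.06,172,692,365)): print(n,w(a,y,z),w(c,y,z))
```

```text
outer [ 51.8 -52.6  69.9] [51.9 50.7 70. ]
bottom [ 56.3 -56.7 107.9] [ 56.4  55.3 108. ]
mouth [ 48.4 -47.6  69.9] [48.4 45.8 70. ]
flarelow .028 [ 36.2 -34.   79.9] [36.2 33.5 80. ]
same .006 [ 33.  -37.3 101.9] [ 33.   36.8 102. ]
jarlow [ 32.6 -30.2  63.4] [32.6 30.2 63.5]
jartop [ 33.9 -29.7   3.4] [33.9 29.6  3.5]
```

The flare and jar edges agree to within about 1 mm, so I'm descending.

Request:
servo_tool(targets="0.3 -0.3 6 0 0 0 -1; 0.3 -0.3 12 0 0 0 -1; 0.3 -0.3 17 0 0 0 -1; 0.3 -0.3 22 0 0 0 -1; 0.3 -0.3 26 0 0 0 -1; 0.3 -0.3 30 0 0 0 -1; 0.3 -0.3 30 0 0 0 -1")

```text
time_s: 8.68
tool_pos: [0.4623, -0.1733, 0.0769]
tcp_rot: [-1.592, -2.708, 0.0]
wrist_force: [0.2, 0.1, -4.2]
finger_gap: 0.644
gripper_force: 64.4
```

No contact, and the jar is already deep in the well. Going down to the floor.

Request:
servo_tool(targets="0 0 2 0 0 0 -1; 0 0 4 0 0 0 -1; 0 0 6 0 0 0 -1; 0 0 7 0 0 0 -1; 0 0 8 0 0 0 -1; 0 0 8 0 0 0 -1; 0 0 8 0 0 0 -1; 0 0 8 0 0 0 -1")

```text
time_s: 9.68
tool_pos: [0.4626, -0.1734, 0.0698]
tcp_rot: [-1.592, -2.708, 0.0]
wrist_force: [-3.0, 1.2, 3.6]
finger_gap: 0.643
gripper_force: 65.0
```

Request:
servo_tool(targets="0 0 0 0 0 -4 -1; 0 0 0 0 0 -8 -1; 0 0 0 0 0 -12 -1; 0 0 0 0 0 -16 -1; 0 0 0 0 0 -20 -1; 0 0 0 0 0 -24 -1; 0 0 0 0 0 -28 -1; 0 0 0 0 0 -32 -1; 0 0 0 0 0 -36 -1; 0 0 0 0 0 -40 -1")

```text
time_s: 10.92
tool_pos: [0.4643, -0.1738, 0.0699]
tcp_rot: [0.568, 3.085, -0.0]
wrist_force: [1.0, 2.0, 0.6]
finger_gap: 0.644
gripper_force: 64.7
```

Run:
```python
from h import *
s=state();print(s["torque"],s["wrist_force"],s["joint_positions"])
```

```text
[ 0.21309211 -0.17534641 -0.21313813] [1.03094481 2.00242635 0.55672667] [-5.00753444e-01  1.48542650e-01  2.03153808e+00  1.63201268e-03
  9.57353864e-01 -1.70853355e+00]
```

Request:
servo_tool(targets="0 0 0 0 0 -4 -1; 0 0 0 0 0 -8 -1; 0 0 0 0 0 -12 -1; 0 0 0 0 0 -16 -1; 0 0 0 0 0 -20 -1; 0 0 0 0 0 -24 -1; 0 0 0 0 0 -28 -1; 0 0 0 0 0 -30 -1; 0 0 0 0 0 -30 -1; 0 0 0 0 0 -30 -1")

```text
time_s: 12.18
tool_pos: [0.4652, -0.1729, 0.0714]
tcp_rot: [-0.247, 3.126, 0.001]
wrist_force: [0.4, 6.4, 8.1]
finger_gap: 0.643
gripper_force: 65.5
```

Run:
```python
from h import *
s=state();print(s["torque"],s["wrist_force"],s["joint_positions"][5])
save("wrist","pics/w4.png",k=1.5)
```

```text
[ 0.93555503  0.02470761 -0.07355909] [0.3638409  6.37162627 8.09613745] -2.2304520880087817
```

View pics/w4.png

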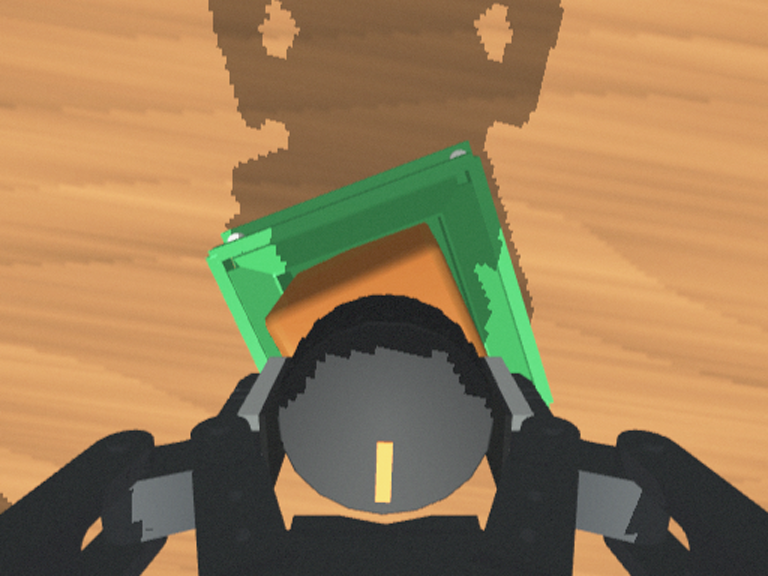

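The threads have let go: the stroke is turned about 70° relative to the jar and the cap has popped up 1.5 mm. Lifting straight up.

Request:
servo_tool(targets="0 0 -2 0 0 0 -1; 0 0 -5 0 0 0 -1; 0 0 -9 0 0 0 -1; 0 0 -14 0 0 0 -1; 0 0 -20 0 0 0 -1; 0 0 -27 0 0 0 -1; 0 0 -34 0 0 0 -1; 0 0 -41 0 0 0 -1; 0 0 -44 0 0 0 -1; 0 0 -44 0 0 0 -1")

```text
time_s: 13.48
tool_pos: [0.4627, -0.1735, 0.1136]
tcp_rot: [-0.249, 3.131, -0.001]
wrist_force: [-0.3, 0.6, -0.3]
finger_gap: 0.643
gripper_force: 64.7
```

Request:
servo_tool(targets="0 0 0 0 0 0 -1; 0 0 0 0 0 0 -1; 0 0 0 0 0 0 -1; 0 0 0 0 0 0 -1")

```text
time_s: 13.98
tool_pos: [0.4625, -0.1734, 0.1132]
tcp_rot: [0.249, -3.131, -0.0]
wrist_force: [0.2, -0.1, 0.0]
finger_gap: 0.646
gripper_force: 64.7
```

Run:
```python
from h import *
import numpy as np, cv2
s=state();print(s["time_s"],s["wrist_force"],s["tool_pos"])
save("wrist","pics/w5.png",k=1)
save("side","pics/s5.png",(230,110,370,210),4)
a=cv2.imread("pics/w5.png")[60:384,110:400];b=cv2.imread("pics/s5.png")
a=cv2.resize(a,(int(290*400/324),400));b=cv2.resize(b,(430,400*430//560+0))
c=np.zeros((400,a.shape[1]+430,3),np.uint8);c[:,:a.shape[1]]=a;c[:b.shape[0],a.shape[1]:]=b
cv2.imwrite("pics/f5.png",c)
```

```text
13.975 [ 0.19946216 -0.09042218  0.0186313 ] [ 0.4624647  -0.17336118  0.11320246]
```

View pics/f5.png

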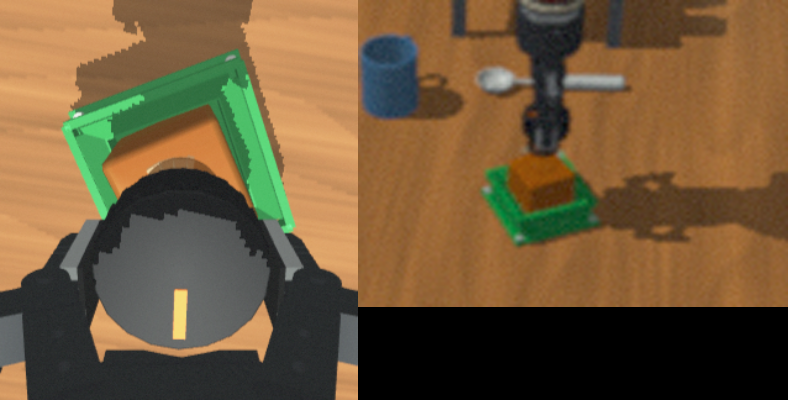

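The jar is seated in the brace with its open neck showing under the lifted cap. The wrist force is about zero, so I'm handing in.

```bash
python3 -c "
from workcell import manip
print(manip.sign_off())"
```

```text
the job is handed in; nothing more can be done
None
```

I've handed the job in, with no verdict shown: the jar is seated upright in the green brace, and the unscrewed cap is held level about 2 cm above its open mouth.

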